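# Shut the lens edger's splash cover and start the cycle

## Task

A lens is already clamped in the bench-top lens edger. With the fingertips, gently push the raised splash cover down until it is fully shut, never slamming it or swinging it back up towards its rear stop, and only then press the green start button all the way in and let it go. Leave the red stop button alone and lift or carry nothing: the spectacles, screwdriver, jar and bottle stay where they are.

Things in the scene. Friction and masses are not known exactly. Their poses are not given: they have to be found in the camera images.
- edger: Cream lens-grinding machine fixed on the white bench, 360 deep (x) x 400 wide (y). Origin: centre of its underside; x from its front (robot side) to its rear, y to its left seen from the robot, z up. Front console (x -180 to -85) 132 high, deck behind it 160 high. On it: white water tank (x 108 to 172, y 75 to 188, 255 high) and, on the console, a fixed black dial (x -135, y -125, 150 high).
- cover (a joint): Opening angle of the splash cover in rad: 0 fully shut on the deck, growing as it swings up and back; rear stop at 1.45. It starts raised, 0.75 to 1.15. The stiff friction hinge keeps it at any angle; about 1 to 3 N at its front edge moves it down, all the way.
- cover_push (a point): Point on the outer (upper) face of the splash cover, mid-width, 15 from its front (free) edge; 150 from the hinge point along the cover and 28 out. It moves with the cover, a shallow hood with dark frame and smoked window, 165 from hinge to front edge, 210 wide, 28 deep, 250 g. Site axes: x along the cover from front edge to hinge, y along the hinge, z out of the outer face.
- cover_hinge (a point): Middle of the cover's hinge axis (along the edger's y), at x 80, y -45, z 162 in the edger's frame; turns with the cover, axes as point cover_push.
- start_top (a point): Centre of the top of the green start button (22 mm across, on a black collar 38 mm across, 12 mm high), at x -135, y 82, z 154 in the edger's frame when out; it moves down with the button. Pressed straight down.
- start (a joint): Travel of the green start button in m: 0 out, 0.006 fully in; springs back. Fully in takes 5 N.
- stop_top (a point): Centre of the top of the red stop button, same make as the start button, at x -135, y 160, z 154 in the edger's frame (78 mm to the left of the start button).
- stop (a joint): Travel of the red stop button in m: 0 out, 0.006 fully in.
- spectacles: Loose pair of dark red spectacles standing open on the bench at the left of the edger, 136 wide (its y), 140 long with the arms (its x), 40 high. Origin at the bottom middle of the front.
- screwdriver: Loose yellow-handled screwdriver, 150 long, lying on the bench in front of the edger. Origin on its underside.
- pad_jar: Loose white jar with blue lid, 48 across, 55 high, standing on the left part of the edger's deck. Origin: centre of its underside.
- cleaner: Loose clear bottle with paper label and blue cap, 48 across, 150 high, standing on the bench at the right of the edger. Origin: centre of its underside.

How it is judged:
On the way, in this order (a step that is already met when the one before it is completed fails the run):
1. the splash cover is fully shut (value of joint cover below 0.03 rad), for 0.2 s.
2. the green start button is pressed all the way in with the cover shut (value of joint start above 0.0045 m and value of joint cover below 0.03 rad), for 0.05 s.
At the end, for the whole second after the job is handed in: The cover is shut to within 0.03 rad (5 mm at its front edge), the start button has been pressed (at least 4.5 of its 6 mm) after that and is out again, the stop button is out, and the four loose things are within 20 mm of where they stood (value of joint cover below 0.03 rad and value of joint each of start, stop below 0.0015 m and distance of each of spectacles, screwdriver, pad_jar, cleaner from where it was at the start of the episode below 0.02 m); the robot touches nothing.
It fails at once if the start button is pressed while the cover is not shut (value of joint start above 0.003 m and value of joint cover above 0.05 rad).
It fails at once if the stop button is pressed (value of joint stop above 0.003 m).
It fails at once if the cover is lifted or swung back beyond 1.3 rad (value of joint cover above 1.3 rad).
It fails at once if the cover is slammed: it comes down on the deck faster than 1.5 rad/s (0.25 m/s at its edge) (value of joint cover below 0.15 rad and velocity of joint cover below -1.5 rad/s).
It fails at once if a loose thing is lifted, carried or shoved more than 20 mm (distance of any of spectacles, screwdriver, pad_jar, cleaner from where it was at the start of the episode above 0.02 m).
It also fails if it takes over 48 s, if anything falls off the work surface, if the arm or the gripper's body presses on something with over 40 N, if the wrist force passes 120 N, or if a joint passes its speed limit or range.

## Robot

A 6-joint arm with a two-finger parallel gripper is mounted at the origin on the work surface. World frame = base frame: x ahead of the robot, y to its left, z up, the work surface at z = 0. Lengths are in m, angles in rad, forces in N, time in s.
With the tool pointing down it reaches from about 0.2 to 0.875 m from the base axis. Payload 3.4 kg.
Tool frame: the origin (TCP) lies midway between the tips of the shut fingers; the grasp point (between the pads) lies 19 mm behind it; z points along the fingers, y is the line along which they close (so a half turn about z gives the same grasp; the last joint's range is limited). The gripper opens to 94 mm and grips with 3 to 60 N. Pads are 16 mm wide; open, the fingers measure 119 mm over their backs; the gripper's body (75 mm by 177 mm) begins 78 mm behind the grasp point.
Start: joints at [-1.35, 0.276, 1.505, -0, 1.361, -0.121], TCP at [0.193, -0.542, 0.205] pointing down, gripper open.
Joint ranges: [-2.89, 2.89], [-0.75, 2.08], [0.22, 2.7], [-1.18, 4.32], [0.11, 2.71], [-2.7, 2.7]. Speed limits (rad/s): [2.57, 2.57, 3.14, 3.14, 3.14, 3.14].

## Interface

Orientations are given as a unit quaternion [x, y, z, w].
In Python, from station import manip gives the robot as it stands.
- The arm moves only by the shell command python3 -m crank 'ROWS' [FORCE]. ROWS is JSON, a list that holds one entry, the list of rows, each a list of 7 numbers: the turn, a rotation vector about the tool's x, y, z in degrees, then the shift along the tool's x, y, z in m, then the closure, from 0 (fully open) to 1 (shut). In form: [[[ax, ay, az, x, y, z, jaw], ...]]. A call has 1 to 5 rows; each row shifts and turns the commanded pose from where the row before left it, along the tool's axes as they then stand; what a row does not reach is not made up. A row lasts 1/12 s, in which the tool goes at most 41.7 mm and 7.16 degrees, less where a joint would pass 70% of its speed; a pose out of reach is approached as far as the arm can. A call with a gripper value outside its range is refused whole. The fingers move at their own pace and stop on an object; FORCE is the grip in N (left out, the last holds). Time passes only in rows, so rows that do not move let the fingers close. It gives the time, the measured TCP pose, the force, the opening and the grip force at its end, in the units of the state.
- manip.get_obs(): the state, without advancing time (a new reading comes with each control period).
- manip.read_camera(name): name is "side" or "top" or "wrist"; returns a dict with "pixels" (420x560x3 uint8, red, green, blue), "fov_y" (degrees; the focal length in pixels is half the picture's height over the tangent of half this angle, whatever the lens; pixels are square), "cx", "cy" (the principal point, pixels), "view" (4x4, takes a point from world to camera coordinates); the wrist camera has in their place "T_tool_cam" (4x4, takes a point from camera to tool coordinates, whose origin is the TCP and whose axes are the flange's). Camera axes: x right, y down, z forward; pixel columns grow to the right and rows downward; lengths in m; the calibration is good to about 2 mm. A picture is of the moment at which its call begins: read the wrist's pose just before it. There is no depth.
- manip.job_done(): hands the job in; it is judged then, once.
The state is a dict: "time_s": time; "joint_positions": joint angles; "joint_velocities": joint speeds; "joint_torque": joint torques, N m; "ee_pos": TCP position; "eef_rot": TCP orientation; "contact_force": force on the tool from outside, world axes, zero at the start; "wrist_torque": the same for the moment, N m; "finger_gap": finger opening in m; "finger_force": force on a finger pad.
Only numpy, scipy, OpenCV 4.12 (cv2) and the standard library are available. Lean on these libraries where they do the work, as an engineer would, in place of code of your own. Each camera call takes 0.05 s, during which the arm holds its last target. There are 200 camera calls.

## Working session

There is one attempt and no reset: what is moved stays moved. The work goes in short steps, Python scripts to look and compute and a shell command to move; the robot and the scene stay as the last step left them, time stands still between calls to the robot, and variables do not carry over. Pictures are saved under pics/ and viewed, at most 10 in all, crops included, and the job is handed in when it is done.

```bash
mkdir -p pics
cat > h.py <<'E'
import numpy as np, cv2
from station import manip
from scipy.spatial.transform import Rotation as R
def cam(name):
    o=manip.get_obs(); c=manip.read_camera(name); im=np.array(c["pixels"])
    f=im.shape[0]/2/np.tan(np.radians(c["fov_y"])/2)
    if name=="wrist":
        T=np.eye(4);T[:3,:3]=R.from_quat(o["eef_rot"]).as_matrix();T[:3,3]=o["ee_pos"]
        W=T@np.array(c["T_tool_cam"])
    else: W=np.linalg.inv(np.array(c["view"]))
    return im,f,c["cx"],c["cy"],W
def ray(C,u,v):
    _,f,cx,cy,W=C; d=W[:3,:3]@np.array([(u-cx)/f,(v-cy)/f,1]); return W[:3,3],d
def onz(C,u,v,z):
    p,d=ray(C,u,v); return p+d*(z-p[2])/d[2]
def proj(C,P):
    _,f,cx,cy,W=C; q=np.linalg.inv(W)@np.r_[P,1]; return q[0]/q[2]*f+cx,q[1]/q[2]*f+cy
E
python3 - <<'E'
from h import *
o=manip.get_obs();print(o)
for n in("top","side"):
    C=cam(n);cv2.imwrite(f"pics/{n}0.png",C[0][:,:,::-1]);print(n,C[1:4],C[4].round(3).tolist())
    im=C[0];hsv=cv2.cvtColor(im,cv2.COLOR_RGB2HSV)
    for nm,a,b in(("green",(45,120,50),(85,255,255)),("red",(0,150,80),(6,255,255))):
        k,l,s,ce=cv2.connectedComponentsWithStats(cv2.inRange(hsv,a,b))
        for i in range(1,k):
            if s[i,4]>15:print(nm,s[i],ce[i])
E
```

```text
{'time_s': 0.0, 'joint_positions': array([-1.34999244e+00,  2.76573838e-01,  1.50610458e+00, -5.23037284e-05,
        1.36068724e+00, -1.21010277e-01]), 'joint_velocities': array([ 0.00035122, -0.00119381,  0.00105873,  0.00165366,  0.00038874,
       -0.00071088]), 'joint_torque': array([-1.97883921e-03, -4.04589057e+01, -2.37228566e+01,  6.99333195e-02,
        3.44047265e-02, -1.15700577e-04]), 'ee_pos': array([ 0.19258517, -0.54119583,  0.20462818]), 'eef_rot': array([ 9.85429580e-01,  1.70081616e-01, -6.97553344e-05, -8.84123334e-04]), 'contact_force': array([ 0.17453627, -0.61814348, -0.27007596]), 'wrist_torque': array([0.00947474, 0.04848527, 0.03820233]), 'finger_force': 0.0, 'finger_gap': 0.0944189162404846}
top (np.float64(460.5397127367115), 271.27849512952554, 208.5306632591721) [[0.006, -0.988, 0.153, 0.394], [-1.0, -0.003, 0.021, 0.064], [-0.021, -0.153, -0.988, 1.322], [0.0, 0.0, 0.0, 1.0]]
green [260 251  10   9  70] [264.62857143 255.24285714]
red [   0  197   46   75 1011] [ 15.56181998 235.72997033]
red [230 250   9   9  64] [233.984375 254.25    ]
side (np.float64(461.2555490407285), 270.7476024538753, 207.61903824027382) [[-0.759, -0.476, 0.444, 0.053], [-0.651, 0.548, -0.526, 0.679], [0.007, -0.688, -0.725, 0.974], [0.0, 0.0, 0.0, 1.0]]
green [292 231  10   8  61] [296.31147541 234.26229508]
red [270 249   9   9  61] [273.86885246 253.14754098]
```

View pics/top0.png

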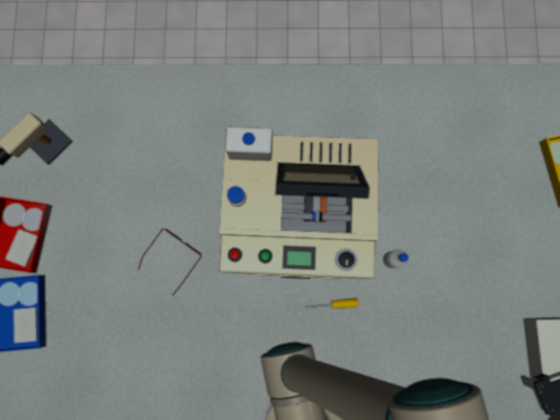

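View pics/side0.png

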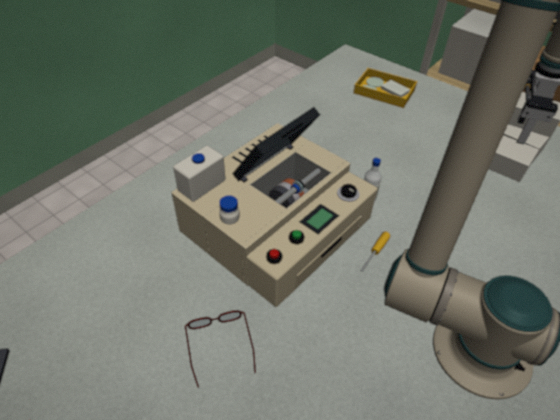

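Run:
```python
from h import *
C=cam("top");S=cam("side")
def tri(a,b):
    p,d=ray(C,*a);q,e=ray(S,*b)
    A=np.c_[d,-e];x=np.linalg.lstsq(A,q-p,rcond=None)[0];m,n=p+d*x[0],q+e*x[1];return (m+n)/2,np.linalg.norm(m-n)
g,eg=tri((264.6,255.2),(296.3,234.3));r,er=tri((234,254.2),(273.9,253.1))
print(g,eg,r,er,np.linalg.norm(g-r))
v=(r-g)[:2];yaw=np.arctan2(-v[0],v[1]);print("yaw",yaw)
c,s=np.cos(yaw),np.sin(yaw);Rz=np.array([[c,-s],[s,c]])
o=g[:2]-Rz@[-.135,.082];print("edger origin",o,"base z",g[2]-.154,r[2]-.154)
bz=(g[2]+r[2])/2-.154
for th in(.75,.85,.95,1.05,1.15):
    for y in(-.105,.105):
        out=[]
        # front edge top, at hinge rel: along -x*165, out 28
        P=np.array([.08-.165*np.cos(th)+.028*np.sin(th),-.045+y,.162+.165*np.sin(th)+.028*np.cos(th)])
        w=np.r_[o+Rz@P[:2],P[2]+bz];print(th,y,w.round(3),np.round(proj(C,w)),np.round(proj(S,w)))
```

```text
[0.45700419 0.10583666 0.14830305] 0.0019365992592290941 [0.45928605 0.18373807 0.15061594] 0.0025860055169788475 0.07796913367234237
yaw -0.029283187097135347
edger origin [0.58954544 0.01991915] base z -0.005696953927335907 -0.0033840604521586937
0.75 -0.105 [ 0.564 -0.129  0.29 ] [367. 205.] [325. 121.]
0.75 0.105 [0.57  0.081 0.29 ] [274. 202.] [268. 162.]
0.85 -0.105 [ 0.577 -0.13   0.3  ] [367. 198.] [321. 116.]
0.85 0.105 [0.583 0.08  0.3  ] [274. 195.] [263. 156.]
0.95 -0.105 [ 0.592 -0.13   0.308] [368. 191.] [316. 111.]
0.95 0.105 [0.598 0.08  0.308] [274. 188.] [258. 151.]
1.05 -0.105 [ 0.607 -0.131  0.315] [369. 184.] [312. 106.]
1.05 0.105 [0.613 0.079 0.315] [274. 181.] [253. 145.]
1.15 -0.105 [ 0.623 -0.131  0.32 ] [369. 176.] [307. 102.]
1.15 0.105 [0.629 0.079 0.32 ] [274. 173.] [248. 141.]
```

The top view shows the cover leaf with its front-edge inner line at about (276,192)–(366,197), the green button at (265,255) and the red one at (234,254). In the side view the cover tip is at (319,110), green at (296,234) and red at (274,253). That puts the cover at about 1.05 rad. The bottle is at (400,258) in the top view, near the right front. I'll raise the tool, square it to the edger and close the fingers.

```bash
python3 -m crank '[[[0,0,7.1,0,0,-0.04,1],[0,0,7.1,0,0,-0.04,1],[0,0,7.1,0,0,-0.04,1],[0,0,0,0,0,-0.04,1],[0,0,0,0,0,-0.04,1]]]' 20; python3 -m crank '[[[0,0,0,0,0,-0.02,1],[0,0,0,0,0,0,1]]]'
cat >> h.py <<'E'
O=np.array([.5895,.0199]);YAW=-.0293
def E(P):
    c,s=np.cos(YAW),np.sin(YAW); return np.r_[np.array([[c,s],[-s,c]])@(np.array(P)[:2]-O),P[2]]
def st():
    o=manip.get_obs(); print("t",round(o["time_s"],2),"tcp edger mm",(E(o["ee_pos"])*1000).round(1),"F",np.round(o["contact_force"],1),"tool yaw",np.round(R.from_quat(o["eef_rot"]).as_matrix()[:,0],3),"gap",round(o["finger_gap"],3))
E
python3 - <<'E'
from h import *
st()
for n in("top","side"):
    C=cam(n);
    print(n,[onz(C,*p,.152).round(4) for p in ({"top":((264.6,255.2),(234,254.2)),"side":((296.3,234.3),(273.9,253.1))}[n])])
E
```

```text
time_s: 0.62
ee_pos: [0.1926, -0.5412, 0.4074]
eef_rot: [1.0, -0.015, -0.0, -0.0]
contact_force: [-0.2, -0.6, 0.0]
finger_gap: 0.0638
finger_force: 0.0
time_s: 0.78
ee_pos: [0.1931, -0.5432, 0.431]
eef_rot: [1.0, -0.015, 0.001, 0.005]
contact_force: [1.0, 0.1, 0.8]
finger_gap: 0.0505
finger_force: 0.0
t 0.78 tcp edger mm [-379.7 -574.5  431. ] F [1.  0.1 0.8] tool yaw [ 1.    -0.03   0.003] gap 0.051
top [array([0.456 , 0.1052, 0.152 ]), array([0.4581, 0.1829, 0.152 ])]
side [array([0.4561, 0.1089, 0.152 ]), array([0.4598, 0.1852, 0.152 ])]
```

```bash
python3 -m crank '[[[0,0,0,0.023,-0.0265,0,1],[0,0,0,0.023,-0.0265,0,1],[0,0,0,0.023,-0.0265,0,1],[0,0,0,0.023,-0.0265,0,1],[0,0,0,0.023,-0.0265,0,1]]]' >/dev/null
python3 -m crank '[[[0,0,0,0.023,-0.0265,0,1],[0,0,0,0.023,-0.0265,0,1],[0,0,0,0.023,-0.0265,0,1],[0,0,0,0.023,-0.0265,0,1],[0,0,0,0.023,-0.0265,0,1]]]' >/dev/null
python3 -m crank '[[[0,0,0,0.023,-0.0265,0,1],[0,0,0,0.023,-0.0265,0,1],[0,0,0,0.023,-0.0265,0,1],[0,0,0,0.023,-0.0265,0,1],[0,0,0,0.023,-0.0265,0,1]]]' >/dev/null
python3 -m crank '[[[0,0,0,0.023,-0.0265,0,1],[0,0,0,0.023,-0.0265,0,1],[0,0,0,0.023,-0.0265,0,1],[0,0,0,0.023,-0.0265,0,1],[0,0,0,0,0,0,1]]]' >/dev/null
python3 -c "
from h import *
st(); C=cam('wrist');cv2.imwrite('pics/w1.png',C[0][:,:,::-1])
S=cam('side');cv2.imwrite('pics/s1.png',S[0][60:300,150:450,::-1].repeat(2,0).repeat(2,1))"
```

```text
t 2.55 tcp edger mm [ 60.1 -64.7 420.2] F [-0.4  0.5 -0.9] tool yaw [ 1.    -0.023 -0.006] gap 0.001
```

View pics/s1.png

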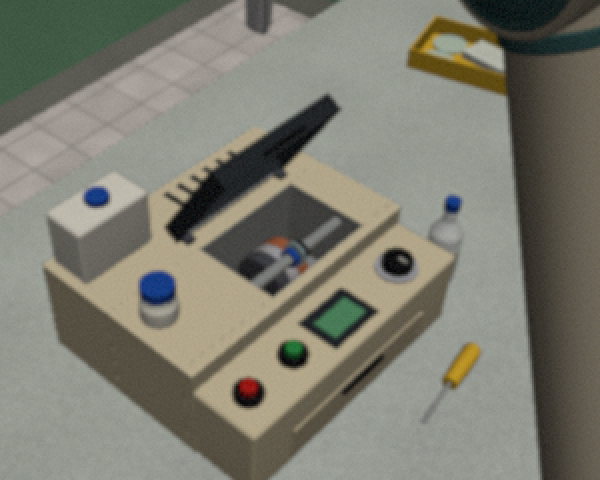

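View pics/w1.png

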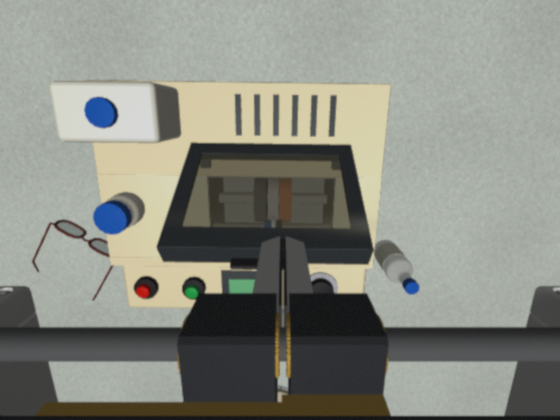

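The side crop shows the cover raised, with the fingertip at the top (260,10) above and behind it. In the wrist view the cover frame spans (160–372, 145–260), and its front edge lies along rows 240–260.

Run:
```python
from h import *
st()
W=cam("wrist");T=cam("top")
g=cv2.inRange(cv2.cvtColor(W[0],cv2.COLOR_RGB2HSV),(45,120,50),(85,255,255));k,l,s,ce=cv2.connectedComponentsWithStats(g)
for i in range(1,k):
    if s[i,4]>60: p=onz(W,*ce[i],.153);print("green",ce[i].round(),s[i,4],p.round(4),E(p).round(4))
def wd(P):
    c,s=np.cos(YAW),np.sin(YAW);return np.r_[O+np.array([[c,-s],[s,c]])@P[:2],P[2]]
for th in(.85,.95,1.05,1.15):
  for y in(.06,-.15):
    a=[wd(np.array([.08-.165*np.cos(th)+h*np.sin(th),y,.162+.165*np.sin(th)+h*np.cos(th)])) for h in(0,.028)]
    print(th,y,[np.round(proj(c,q)) for c in(W,T) for q in a])
```

```text
t 2.65 tcp edger mm [ 57.2 -68.8 421.9] F [ 0.2 -0.7 -0.2] tool yaw [ 1.    -0.028 -0.006] gap 0.001
green [189. 289.] 156 [0.459  0.1023 0.153 ] [-0.1329  0.0786  0.153 ]
0.85 0.06 [array([164., 270.]), array([155., 261.]), array([274., 205.]), array([274., 195.])]
0.85 -0.15 [array([356., 271.]), array([361., 261.]), array([366., 208.]), array([368., 198.])]
0.95 0.06 [array([159., 264.]), array([150., 251.]), array([274., 199.]), array([274., 188.])]
0.95 -0.15 [array([359., 264.]), array([364., 251.]), array([367., 202.]), array([368., 191.])]
1.05 0.06 [array([154., 256.]), array([146., 239.]), array([274., 192.]), array([274., 180.])]
1.05 -0.15 [array([362., 256.]), array([367., 239.]), array([368., 195.]), array([369., 183.])]
1.15 0.06 [array([150., 245.]), array([141., 225.]), array([274., 185.]), array([274., 173.])]
1.15 -0.15 [array([365., 246.]), array([370., 225.]), array([368., 188.]), array([369., 176.])]
```

```bash
python3 -m crank '[[[0,0,0,0.03,-0.02,0,1],[0,0,0,0,0,0.033,1],[0,0,0,0,0,0.033,1],[0,0,0,0,0,0.033,1],[0,0,0,0,0,0.033,1]]]' >/dev/null
python3 -m crank '[[[0,0,0,0,0,0,1],[0,0,0,0,0,0,1]]]' >/dev/null
python3 -c "
from h import *
st(); S=cam('side');cv2.imwrite('pics/s2.png',S[0][60:300,150:450,::-1].repeat(2,0).repeat(2,1))"
```

```text
t 3.33 tcp edger mm [ 85.4 -51.1 292.3] F [0.3 0.4 0.3] tool yaw [ 0.999 -0.032 -0.004] gap 0.001
```

View pics/s2.png

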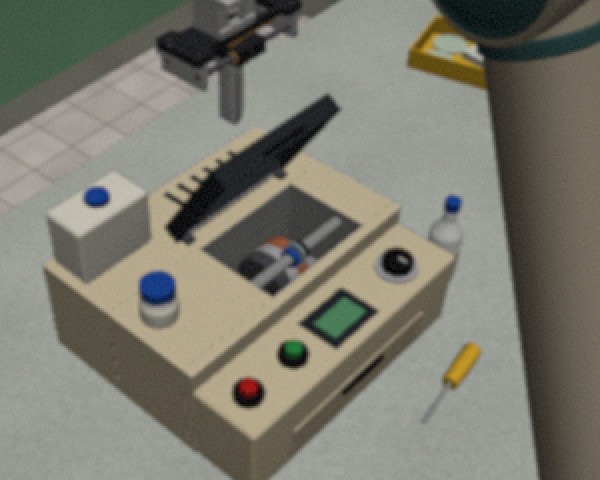

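The closed fingers, tip at (232,120), are behind the raised cover and clear of it. I'll draw them forward until they touch.

```bash
python3 -m crank '[[[0,0,0,-0.01,0,0,1],[0,0,0,-0.01,0,0,1],[0,0,0,-0.01,0,0,1],[0,0,0,-0.007,0,0,1],[0,0,0,0,0,0,1]]]' |grep -E "pos|contact"
python3 -m crank '[[[0,0,0,-0.006,0,0,1],[0,0,0,-0.006,0,0,1],[0,0,0,-0.006,0,0,1],[0,0,0,0,0,0,1]]]' |grep -E "pos|contact"
python3 -c "
from h import *
st(); S=cam('side');cv2.imwrite('pics/s3.png',S[0][60:300,150:450,::-1].repeat(2,0).repeat(2,1))"
```

```text
ee_pos: [0.6384, -0.0319, 0.2973]
contact_force: [0.0, 0.2, 0.5]
ee_pos: [0.6198, -0.0309, 0.2942]
contact_force: [0.2, 0.9, 1.1]
t 4.13 tcp edger mm [ 31.8 -49.9 294.2] F [0.2 0.9 1.1] tool yaw [ 1.    -0.03   0.001] gap 0.0
```

View pics/s3.png

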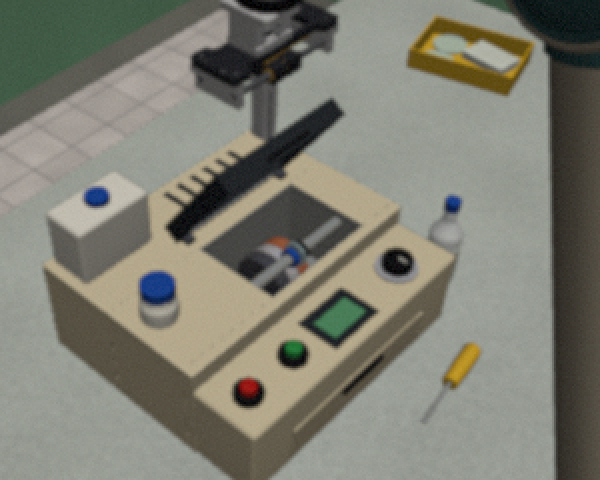

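The cover tip has moved from (338,97) to (343,101), so the fingers are in contact. I'll follow the arc down.

```bash
python3 -m crank '[[[0,0,0,-0.0074,0,0.0034,1],[0,0,0,-0.0074,0,0.0034,1],[0,0,0,-0.0074,0,0.0034,1],[0,0,0,-0.0074,0,0.0034,1],[0,0,0,-0.0074,0,0.0034,1]]]' |grep -E "pos|contact"
python3 -m crank '[[[0,0,0,-0.0053,0,0.0053,1],[0,0,0,-0.0053,0,0.0053,1],[0,0,0,-0.0053,0,0.0053,1],[0,0,0,-0.0053,0,0.0053,1]]]' |grep -E "pos|contact"
python3 -m crank '[[[0,0,0,-0.004,0,0.006,1],[0,0,0,-0.004,0,0.006,1],[0,0,0,-0.004,0,0.006,1],[0,0,0,-0.004,0,0.006,1],[0,0,0,0,0,0,1]]]' |grep -E "pos|contact"
python3 -c "
from h import *
st(); S=cam('side');cv2.imwrite('pics/s4.png',S[0][60:300,150:450,::-1].repeat(2,0).repeat(2,1))"
```

```text
ee_pos: [0.5823, -0.0296, 0.2758]
contact_force: [1.7, -0.4, 0.8]
ee_pos: [0.5612, -0.029, 0.2547]
contact_force: [0.0, 0.6, 1.6]
ee_pos: [0.5445, -0.0285, 0.2296]
contact_force: [0.2, -0.3, -0.5]
t 5.35 tcp edger mm [-43.5 -49.7 229.6] F [ 0.2 -0.3 -0.5] tool yaw [ 1.    -0.03  -0.003] gap 0.0
```

View pics/s4.png

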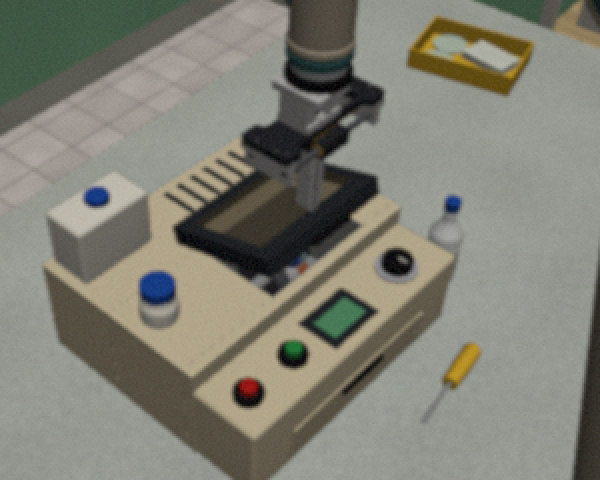

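The cover is nearly down, with the fingertip on its front frame at (308,207) and a small gap left at the front edge. I'll finish slowly and feel for the deck.

```bash
python3 -m crank '[[[0,0,0,-0.002,0,0.005,1],[0,0,0,-0.002,0,0.005,1],[0,0,0,-0.002,0,0.005,1],[0,0,0,-0.002,0,0.005,1],[0,0,0,0,0,0.004,1]]]' |grep -E "pos|contact"
python3 -m crank '[[[0,0,0,-0.001,0,0.004,1],[0,0,0,-0.001,0,0.004,1],[0,0,0,0,0,0.003,1],[0,0,0,0,0,0.003,1],[0,0,0,0,0,0,1]]]' |grep -E "pos|contact"
python3 -m crank '[[[0,0,0,0,0,0.002,1],[0,0,0,0,0,0.002,1],[0,0,0,0,0,0,1]]]' |grep -E "pos|contact"
python3 -c "
from h import *
st()"
```

```text
ee_pos: [0.5373, -0.0284, 0.2065]
contact_force: [-1.6, -0.7, 1.7]
ee_pos: [0.5359, -0.0283, 0.1926]
contact_force: [-0.1, 0.1, -0.1]
ee_pos: [0.5363, -0.0283, 0.1902]
contact_force: [-1.5, -1.2, 5.7]
t 6.48 tcp edger mm [-51.8 -49.8 190.2] F [-1.5 -1.2  5.7] tool yaw [ 1.    -0.03   0.001] gap 0.0
```

```bash
python3 -m crank '[[[0,0,0,0,0,0.001,1],[0,0,0,0,0,0.001,1],[0,0,0,0,0,0,1],[0,0,0,0,0,0,1],[0,0,0,0,0,0,1]]]' |grep -E "pos|contact"
python3 -m crank '[[[0,0,0,0,0,-0.01,1],[0,0,0,0,0,-0.03,1],[0,0,0,0,0,-0.03,1]]]' |grep -E "pos|contact"
python3 -m crank '[[[0,0,0,-0.02,-0.033,0,1],[0,0,0,-0.02,-0.033,0,1],[0,0,0,-0.02,-0.033,0,1],[0,0,0,-0.02,-0.033,0,1],[0,0,0,0,0,0,1]]]' |grep -E "pos|contact"
python3 -m crank '[[[0,0,0,0,0,0,1],[0,0,0,0,0,0,1]]]' >/dev/null
python3 - <<'E'
from h import *
st()
S=cam('side');cv2.imwrite('pics/s5.png',S[0][60:300,150:450,::-1].repeat(2,0).repeat(2,1))
W=cam("wrist");cv2.imwrite('pics/w5.png',W[0][:,:,::-1])
for n,C in(("w",W),("s",S),("t",cam("top"))):
    h=cv2.cvtColor(C[0],cv2.COLOR_RGB2HSV)
    for nm,a,b in(("green",(45,140,50),(85,255,255)),("red",(0,150,80),(6,255,255))):
        k,l,s,ce=cv2.connectedComponentsWithStats(cv2.inRange(h,a,b))
        for i in range(1,k):
            if 40<s[i,4]<900:p=onz(C,*ce[i],.153);print(n,nm,s[i],ce[i].round(1),p.round(4),E(p).round(4))
E
```

```text
ee_pos: [0.5363, -0.0283, 0.1901]
contact_force: [-3.4, -0.3, 14.3]
ee_pos: [0.5354, -0.0282, 0.2571]
contact_force: [0.1, -0.8, 1.4]
ee_pos: [0.4565, 0.1111, 0.2578]
contact_force: [0.2, 0.4, -0.1]
t 7.73 tcp edger mm [-131.2   82.   257.5] F [ 0.9  0.1 -0.2] tool yaw [ 1.    -0.029  0.001] gap 0.001
w green [273 196  22  21 352] [283.3 206.4] [0.4583 0.1037 0.153 ] [-0.1336  0.0799  0.153 ]
w red [188 197  24  22 404] [199.6 207.6] [0.4596 0.1812 0.153 ] [-0.1346  0.1574  0.153 ]
s green [292 231  10   8  58] [296.4 234.3] [0.4553 0.1095 0.153 ] [-0.1367  0.0856  0.153 ]
s red [270 249   9   9  58] [273.9 253. ] [0.4595 0.1854 0.153 ] [-0.1348  0.1617  0.153 ]
t red [  0 197  46  24 249] [ 25.5 204. ] [0.5856 0.7288 0.153 ] [-0.0246  0.7085  0.153 ]
t red [  0 219  42  53 766] [ 12.5 246.1] [0.4758 0.753  0.153 ] [-0.1351  0.7294  0.153 ]
```

View pics/s5.png

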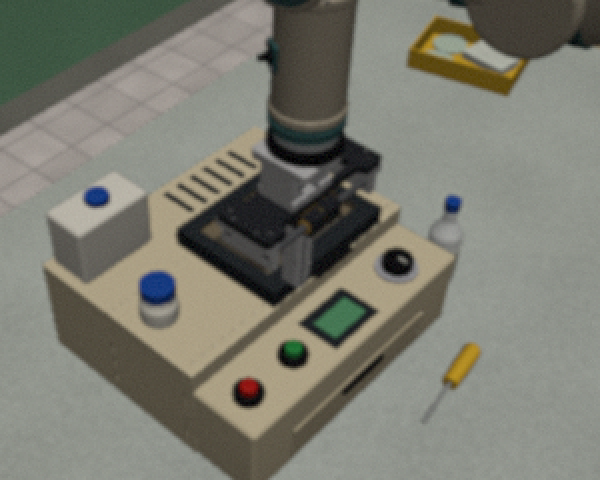

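View pics/w5.png

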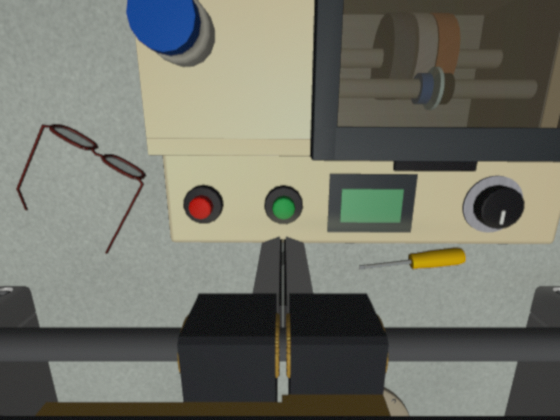

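The cover lies flat on the deck in both views. The green button is at (283,206) in the wrist view, straight ahead of the fingers, and red at (200,208) is well clear. I'll press down.

```bash
python3 -m crank '[[[0,0,0,-0.0035,0,0.03,1],[0,0,0,0,0,0.03,1],[0,0,0,0,0,0.025,1],[0,0,0,0,0,0.008,1],[0,0,0,0,0,0,1]]]' |grep -E "pos|contact"
python3 -m crank '[[[0,0,0,0,0,0.003,1],[0,0,0,0,0,0.003,1],[0,0,0,0,0,0.003,1],[0,0,0,0,0,0,1],[0,0,0,0,0,0,1]]]' |grep -E "pos|contact"
python3 -c "
from h import *
st()"
```

```text
ee_pos: [0.4555, 0.1051, 0.1622]
contact_force: [1.0, 0.4, -0.4]
ee_pos: [0.4569, 0.1061, 0.1558]
contact_force: [-0.0, 0.4, 0.6]
t 8.72 tcp edger mm [-135.    82.3  155.8] F [-0.   0.4  0.6] tool yaw [ 1.    -0.03   0.001] gap 0.0
```

```bash
python3 -m crank '[[[0,0,0,0,0,0.002,1],[0,0,0,0,0,0.002,1],[0,0,0,0,0,0,1],[0,0,0,0,0,0,1]]]' |grep -E "pos|contact"
python3 -m crank '[[[0,0,0,0,0,0.002,1],[0,0,0,0,0,0.002,1],[0,0,0,0,0,0,1],[0,0,0,0,0,0,1]]]' |grep -E "pos|contact"
python3 -m crank '[[[0,0,0,0,0,0.001,1],[0,0,0,0,0,0.001,1],[0,0,0,0,0,0,1],[0,0,0,0,0,0,1]]]' |grep -E "pos|contact"
```

```text
ee_pos: [0.4572, 0.1062, 0.1517]
contact_force: [0.8, -0.4, 2.6]
ee_pos: [0.4572, 0.1062, 0.1482]
contact_force: [-0.3, -0.1, 8.1]
ee_pos: [0.4573, 0.1062, 0.1479]
contact_force: [-4.4, -0.4, 19.4]
```

The button bottoms out at z 148 mm with 19 N, so it is fully in. I'll release and lift clear.

```bash
python3 -m crank '[[[0,0,0,0,0,-0.006,1],[0,0,0,0,0,-0.03,1],[0,0,0,0,0,-0.04,1],[0,0,0,0,0,-0.04,1],[0,0,0,0,0,-0.04,1]]]' |grep -E "pos|contact"
python3 -m crank '[[[0,0,0,0,0,-0.03,1],[0,0,0,0,0,0,1],[0,0,0,0,0,0,1],[0,0,0,0,0,0,1],[0,0,0,0,0,0,1]]]' |grep -E "pos|contact"
python3 -c "
from h import *
st(); W=cam('wrist');cv2.imwrite('pics/w6.png',W[0][:,:,::-1])"
```

```text
ee_pos: [0.4554, 0.106, 0.3021]
contact_force: [-0.1, 0.1, 0.1]
ee_pos: [0.4554, 0.106, 0.3291]
contact_force: [-0.4, -0.1, 0.6]
t 10.55 tcp edger mm [-136.6   82.1  329.1] F [-0.4 -0.1  0.6] tool yaw [ 1.    -0.03  -0.004] gap 0.0
```

View pics/w6.png

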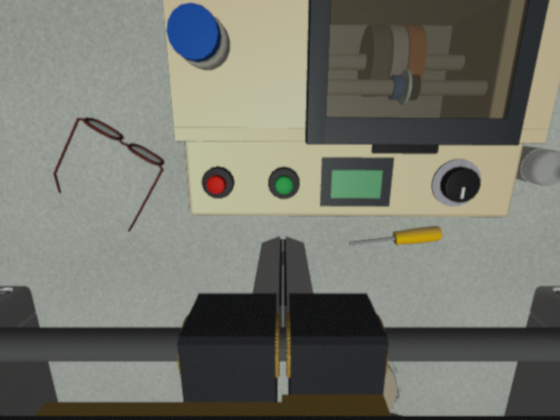

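The cover is shut, both buttons are out (green at (284,184), red at (216,184)), the loose things in view look undisturbed, and the arm is clear.

```bash
python3 -c "
from station import manip
print(manip.job_done())"
```

```text
the job is handed in; nothing more can be done
None
```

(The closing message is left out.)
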